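Sort tagged brass valve bodies after the alloy check

TASK

Sort the checked brass valve bodies lying on the sloping rack under the lamp bar: set the green-tagged one in the green nest and the red-tagged one in the red nest, each lying flat on the nest's plate between the guides with its tag up. Set them down without dropping them, leave the yellow-tagged one (still to be tested) on the rack, and leave the analyser, tin and marker where they are.

Things in the scene. Friction and masses are not known exactly. Their poses are not given: they have to be found in the camera images.
- valve_green: Brass valve body, green tag 27 x 27 x 3 mm on top. Origin: centre of underside; x along its 70 mm length, z out of the tagged top. Middle block 34 x 34 mm, 30 tall (33 with tag), flat sides at y = +-17 to grip; on each x end a port with a 30 mm dia. flange, axis at z = 15. Ends alike. 0.28 kg. Starts on the rack, tilted with its slope
- valve_red: Brass valve body, red tag 27 x 27 x 3 mm on top. Origin: centre of underside; x along its 70 mm length, z out of the tagged top. Middle block 34 x 34 mm, 30 tall (33 with tag), flat sides at y = +-17 to grip; on each x end a port with a 30 mm dia. flange, axis at z = 15. Ends alike. 0.28 kg. Starts on the rack, tilted with its slope
- valve_yellow: Brass valve body, yellow tag 27 x 27 x 3 mm on top. Origin: centre of underside; x along its 70 mm length, z out of the tagged top. Middle block 34 x 34 mm, 30 tall (33 with tag), flat sides at y = +-17 to grip; on each x end a port with a 30 mm dia. flange, axis at z = 15. Ends alike. 0.28 kg. Starts on the rack, tilted with its slope. Stays there
- nest_green: Green nest, fixed plate 116 x 84 x 6 mm. Origin: centre of underside, on the table; x its long way. A valve lies centred on it (underside at z = 6), length along x, 5 mm play: black guides at |x| 26 to 38, inner faces y = +-20.5, tops z = 20; end stops, inner faces x = +-41.5, tops z = 18. Clear for fingers beside the middle block
- nest_red: Red nest, fixed plate 116 x 84 x 6 mm. Origin: centre of underside, on the table; x its long way. A valve lies centred on it (underside at z = 6), length along x, 5 mm play: black guides at |x| 26 to 38, inner faces y = +-20.5, tops z = 20; end stops, inner faces x = +-41.5, tops z = 18. Clear for fingers beside the middle block
- rack: Fixed grey rack, foot 130 x 340 mm. Origin: on the table under the valves; x away from robot. Bed slopes 26 deg, facing the robot, through x = 0, z = 75 mm, with a 16 mm lip at its lower edge. Valves lie square on it, undersides centred at x = 0, z = 75, y = -90, 0, 90, any order, length up the slope. Lamp bar 16 mm wide along y above at x = 12, underside z = 238; posts at y = +-166
- analyser: bystander: grey and black hand-held alloy analyser lying on its side, body 150 x 60 x 50 mm with nose to x = +105 mm and handle to y = -160 mm. Origin: under the body's centre, on the table
- tin: bystander: open steel tin, 72 mm dia., 90 mm tall. Origin: centre of its underside
- marker: bystander: white marker with a blue cap lying on the table, 130 x 16 x 16 mm, along its x from -45 to +85 mm. Origin: on its underside, 45 mm from the white end
Things that resemble listed ones, but are neither listed nor needed, are in the scene too. What is shaped like the valve_green but pink or turquoise is not meant.

How it is judged:
By the outcome, as a careful person would: the job done as asked, in the order asked, and still so for the second after the job is handed in, with the robot touching nothing.
It also fails if it takes over 61 s, if anything falls off the work surface, if the arm or the gripper's body presses on something with over 40 N, if the wrist force passes 120 N, or if a joint passes its speed limit or range.

ROBOT

A 6-joint arm with a two-finger parallel gripper is mounted at the origin on the work surface. World frame = base frame: x ahead of the robot, y to its left, z up, the work surface at z = 0. Lengths are in m, angles in rad, forces in N, time in s.
With the tool pointing down it reaches from about 0.4 to 0.825 m from the base axis. Payload 7 kg.
Tool frame: the origin (TCP) lies on the centre line of the jaws, within the pads' length; the fingertips stand 22 mm ahead of it and the grasp point (between the pads) lies 3 mm ahead of it; z points along the fingers, y is the line along which they close (so a half turn about z gives the same grasp; the last joint's range is limited). The gripper opens to 88 mm and grips with 3 to 60 N. Pads are 19 mm wide; open, the fingers measure 130 mm over their backs; the gripper's body (78 mm by 193 mm) begins 47 mm behind the grasp point.
Start: joints at [-0.87, 0.359, 0.012, 0, -1.224, -0.288], TCP at [0.271, -0.618, 0.249] pointing down, gripper open.
Joint ranges: [-3.07, 3.07], [-1.43, 2.12], [-1.02, 1.25], [-3.03, 1.67], [-3.05, -0], [-3.03, 3.03]. Speed limits (rad/s): [2.39, 2.39, 3.01, 3.14, 3.14, 3.14].

INTERFACE

Orientations are given as [roll, pitch, yaw] about the fixed x, y, z axes, in that order (R = Rz(yaw) Ry(pitch) Rx(roll)).
In Python, from station import arm gives the robot as it stands.
- The arm moves only by the tool arm_command, never from a script. Its argument "series" is one flat list of numbers, 7 for each row, row after row: the turn, a rotation vector about the tool's x, y, z each as a share of 90 degrees, from -1 to 1, then the shift along the tool's x, y, z each as a share of 0.1 m, from -1 to 1, then the opening, from 0 (shut) to 1 (fully open). A call has 1 to 8 rows; each row is the pose to reach, as a shift and turn from the pose commanded when the call began, along the tool's axes at that moment; what a row does not reach only later rows make up. A row lasts 1/8 s, in which the tool goes at most 62.5 mm and 10.7 degrees, less where a joint would pass 70% of its speed; a pose out of reach is approached as far as the arm can. A call with a number of a shift or a turn outside -1 to 1 is refused whole. A call with a gripper value outside its range is refused whole. The fingers move at their own pace and stop on an object; "force" is the grip in N (left out, the last holds). Time passes only in rows, so rows that repeat a pose let the fingers close. It gives the time, the measured TCP pose, the force, the opening and the grip force at its end, in the units of the state.
- arm.get_state(): the state, without advancing time (a new reading comes with each control period).
- arm.grab_frame(name): name is "side" or "top" or "wrist"; returns the picture (420x560x3 uint8, blue, green, red); there is no depth.
- arm.camera_model(name): a dict with "fovy" (degrees; the focal length in pixels is half the picture's height over the tangent of half this angle, whatever the lens; pixels are square), "cx", "cy" (the principal point, pixels), "D" ([k1, k2, p1, p2, k3] as OpenCV has them; the pictures are not rectified), "pose" (4x4, takes a point from camera to world coordinates). Camera axes: x right, y down, z forward; pixel columns grow to the right and rows downward; lengths in m; the calibration is good to about 2 mm. A picture is of the moment at which its call begins: read the wrist's pose just before it. camera_model takes no time and is no camera call; for the wrist camera it gives the pose at the moment of the call.
- arm.job_done(): hands the job in; it is judged then, once.
The state is a dict: "t": time; "q": joint angles; "qd": joint speeds; "joint_efforts": joint torques, N m; "eef_pos": TCP position; "ee_rot": TCP orientation; "force": force on the tool from outside, world axes, zero at the start; "moment": the same for the moment, N m; "width": finger opening in m; "gripper_force": force on a finger pad.
Only numpy, scipy, OpenCV 4.12 (cv2) and the standard library are available. Lean on these libraries where they do the work, as an engineer would, in place of code of your own. Each camera call takes 0.05 s, during which the arm holds its last target. There are 200 camera calls.

## Working session

There is one attempt and no reset: what is moved stays moved. The work goes in short steps, Python scripts to look and compute and a tool call to move; the robot and the scene stay as the last step left them, time stands still between calls to the robot, and variables do not carry over. Pictures are saved under pics/ and viewed, at most 10 in all, crops included, and the job is handed in when it is done.

Besides the shell and the picture viewer there is one more tool, called as name(argument=value, ...) on one line, values as JSON. arm_command: Moves the arm, as the interface text tells. Its arguments: {"type":"object","properties":{"series":{"type":"array"},"force":{"type":"number"}},"required":["series"]}

```bash
ls; mkdir -p pics; python3 - <<'E'
from station import arm
import cv2,numpy as np
np.set_printoptions(precision=4,suppress=True)
s=arm.get_state();print(s)
for n in("top","side"):
    im=arm.grab_frame(n);cv2.imwrite(f"pics/{n}0.png",im);m=arm.camera_model(n);print(n,m)
print(arm.camera_model("wrist"))
E
```

```text
pics
{'t': 0.0, 'q': array([-0.8699,  0.3594,  0.0111, -0.0004, -1.2241, -0.2881]), 'qd': array([-0.0016, -0.0017,  0.0001, -0.0017,  0.0007, -0.0002]), 'joint_efforts': array([  0.0005, -58.2726,  29.3063,   6.9973,   0.0069,  -0.0002]), 'eef_pos': array([ 0.2706, -0.6179,  0.2476]), 'ee_rot': array([ 3.1399, -0.0001, -2.7289]), 'force': array([-0.1278,  0.4047,  0.5722]), 'moment': array([-0.0132,  0.0639, -0.0056]), 'gripper_force': 0.0, 'width': 0.08750448986638389}
top {'fovy': 53.59617951094221, 'cx': 275.6052440364997, 'cy': 219.58149742572687, 'D': array([-0.0752,  0.    ,  0.    ,  0.    ,  0.    ]), 'pose': array([[ 0.019 , -0.9956,  0.0917,  0.4996],
       [-0.9996, -0.0172,  0.0201, -0.0119],
       [-0.0185, -0.0921, -0.9956,  1.0916],
       [ 0.    ,  0.    ,  0.    ,  1.    ]])}
side {'fovy': 50.938592164898175, 'cx': 277.3856804117787, 'cy': 212.70111960726175, 'D': array([-0.0374,  0.    ,  0.    ,  0.    ,  0.    ]), 'pose': array([[-0.9868, -0.1146,  0.1141,  0.4656],
       [-0.1614,  0.743 , -0.6496,  0.7458],
       [-0.0104, -0.6594, -0.7517,  0.9424],
       [ 0.    ,  0.    ,  0.    ,  1.    ]])}
{'fovy': 65.6773407647658, 'cx': 283.738104832248, 'cy': 211.0220812536917, 'D': array([0.01, 0.  , 0.  , 0.  , 0.  ]), 'pose': array([[-0.4005,  0.877 ,  0.2655,  0.1993],
       [ 0.9163,  0.3831,  0.1168, -0.6504],
       [ 0.0007,  0.29  , -0.957 ,  0.3847],
       [ 0.    ,  0.    ,  0.    ,  1.    ]])}
```

View pics/top0.png

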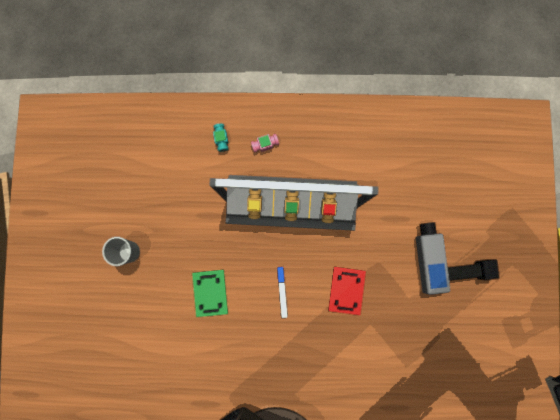

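View pics/side0.png

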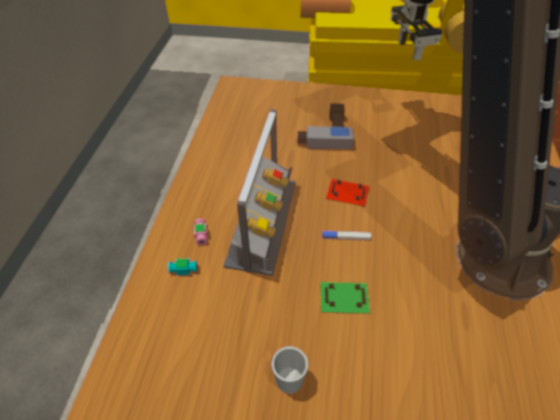

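The top view shows the three racked valves with yellow at (254,205), green at (292,207) and red at (329,209). The nests are green at (210,293) and red at (347,290), the marker is at (282,292), the tin at (118,251) and the analyser at (433,260).

Candidates for valve_green:
- **Turquoise body, green tag (220,137):** decoy.
- **Pink body, green tag (264,143):** decoy.
- **Brass body on the rack, green tag (292,207):** this is the one I choose.

For valve_red the only candidate is the brass body on the rack with the red tag (329,209). The red nest plate shares its colour.

```bash
cat > h.py <<'E'
import cv2,numpy as np
from station import arm
from scipy.spatial.transform import Rotation as R
np.set_printoptions(precision=4,suppress=True)
def rays(m,px):
    f=210/np.tan(np.radians(m["fovy"]/2));K=np.array([[f,0,m["cx"]],[0,f,m["cy"]],[0,0,1]])
    p=cv2.undistortPoints(np.float64(px).reshape(-1,1,2),K,np.array(m["D"])).reshape(-1,2)
    P=m["pose"];return P[:3,3],np.c_[p,np.ones(len(p))]@P[:3,:3].T
def plane(m,px,z):
    o,d=rays(m,px);return o+d*((z-o[2])/d[:,2])[:,None]
def blobs(im,col,amin=15):
    h=cv2.cvtColor(im,cv2.COLOR_BGR2HSV);H,S,V=cv2.split(h)
    lo,hi={"green":(50,75),"red":(-4,5),"yellow":(24,35)}[col]
    Hs=H.astype(int);Hs[Hs>170]-=180
    k=((Hs>=lo)&(Hs<=hi)&(S>150)&(V>80)).astype(np.uint8)
    n,l,st,c=cv2.connectedComponentsWithStats(k)
    return [(c[i],st[i,4],l==i) for i in range(1,n) if st[i,4]>=amin]
def pose():
    s=arm.get_state();return np.array(s["eef_pos"]),R.from_euler("xyz",s["ee_rot"]),s
def rel(p,r,grasp=False):
    """row (turn/90deg, shift/0.1) from the present pose to TCP pose p,r"""
    p0,r0,s=pose()
    return np.r_[(r0.inv()*r).as_rotvec()/(np.pi/2),r0.inv().apply(p-p0)/.1]
E
python3 - <<'E'
from h import *
ims={n:cv2.imread(f"pics/{n}0.png") for n in("top","side")}
ms={n:arm.camera_model(n) for n in ims}
for n in ims:
  for c in("green","red","yellow"):
    for b in blobs(ims[n],c):
        print(n,c,b[0],b[1],plane(ms[n],b[0],.1047)[0],plane(ms[n],b[0],.006)[0])
        if b[1]>500:
            ct=max(cv2.findContours(b[2].astype(np.uint8),0,1)[0],key=cv2.contourArea).reshape(-1,2)
            q=plane(ms[n],ct,.006)[:,:2]*1000
            print("   rect",cv2.minAreaRect(q.astype(np.float32)))
c=cv2.resize(ims["top"][110:250,180:400],None,fx=3,fy=3,interpolation=cv2.INTER_CUBIC);cv2.imwrite("pics/c1.png",c)
E
```

```text
top green [291.4737 207.5439] 57 [ 0.6201 -0.0293  0.1047] [ 0.6322 -0.0311  0.006 ]
top red [328.8919 209.3604] 111 [ 0.6173 -0.1187  0.1047] [ 0.629  -0.1294  0.006 ]
top red [346.6171 290.4714] 1345 [ 0.4262 -0.162   0.1047] [ 0.4188 -0.1771  0.006 ]
   rect ((418.8081970214844, -177.22621154785156), (83.59534454345703, 115.10847473144531), 83.21720123291016)
top yellow [253.9479 204.75  ] 96 [0.6253 0.0606 0.1047] [0.6379 0.0678 0.006 ]
side green [199.3824 227.5882] 34 [0.7749 0.0993 0.1047] [0.8113 0.0232 0.006 ]
side green [181.3571 262.8571] 70 [0.7871 0.2078 0.1047] [0.825  0.1444 0.006 ]
side red [277.5 173.5] 40 [ 0.6156 -0.1193  0.1047] [ 0.6332 -0.2212  0.006 ]
side red [346.2495 192.0423] 473 [ 0.4253 -0.0772  0.1047] [ 0.4205 -0.1741  0.006 ]
side yellow [287.4162  16.2193] 5982 [ 0.7284 -1.0681  0.1047] [ 0.7593 -1.2818  0.006 ]
   rect ((774.024169921875, -1242.5567626953125), (1183.7010498046875, 447.2176513671875), 7.942324161529541)
side yellow [444.5     0.875] 16 [ 0.0613 -1.3261  0.1047] [ 0.0137 -1.5702  0.006 ]
side yellow [433.4355  15.8669] 248 [ 0.1216 -1.1656  0.1047] [ 0.0811 -1.3908  0.006 ]
side yellow [411.1429  27.1786] 28 [ 0.2191 -1.0461  0.1047] [ 0.19   -1.2573  0.006 ]
side yellow [419.9444  26.6667] 18 [ 0.1835 -1.0565  0.1047] [ 0.1502 -1.2688  0.006 ]
side yellow [408.7105  42.0526] 38 [ 0.2335 -0.9194  0.1047] [ 0.2062 -1.1156  0.006 ]
side yellow [311.8966  66.3448] 87 [ 0.5832 -0.6855  0.1047] [ 0.597  -0.8541  0.006 ]
side yellow [262.3776 223.0714] 98 [0.624  0.0613 0.1047] [ 0.6427 -0.0194  0.006 ]
```

View pics/c1.png

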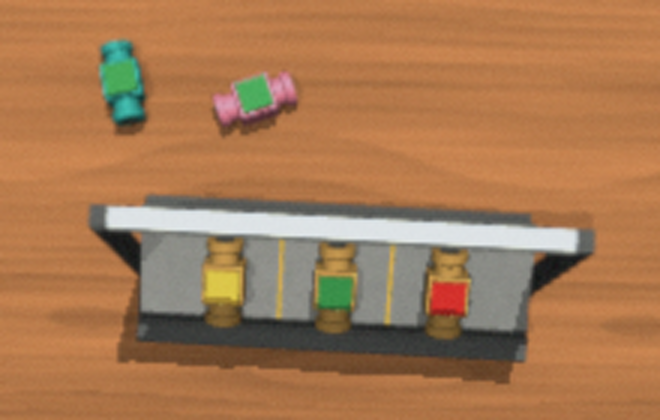

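The crop confirms that the brass body with the green tag is at the rack's centre, red is on its right and yellow on its left. The pink and turquoise decoys lie behind the rack. Next I'll measure the green nest and plan the approach.

```bash
sed -i 's/(50,75)/(50,80)/; s/(S>150)&(V>80)/(S>130)\&(V>60)/' h.py
cat >> h.py <<'E'
PSI=-0.0445
def down(yaw,tilt):
    """tool down, tool x toward the robot, tilted back toward the robot by tilt deg, y level; yaw = heading of object x"""
    t=np.radians(tilt);z=np.array([np.sin(t),0,-np.cos(t)]);y=np.array([0,1.,0]);x=np.cross(y,z)
    return R.from_euler("z",yaw)*R.from_matrix(np.c_[x,y,z])
def valve_on_rack(tag,s,h,yaw=PSI):
    """point h above underside, shifted s up slope; tag = tag-top centre"""
    a=np.radians(26);n=np.array([-np.sin(a),0,np.cos(a)]);u=np.array([np.cos(a),0,np.sin(a)])
    return tag+R.from_euler("z",yaw).apply(n*(h-.033)+u*s)
def tcp(g,r,back=0): return g-r.apply([0,0,.003+back])
E
python3 - <<'E'
from h import *
im=cv2.imread("pics/top0.png");m=arm.camera_model("top")
for b in blobs(im,"green"):
    print(b[0],b[1],plane(m,b[0],.1047)[0])
    if b[1]>500:
        ct=max(cv2.findContours(b[2].astype(np.uint8),0,1)[0],key=cv2.contourArea).reshape(-1,2)
        print(cv2.minAreaRect((plane(m,ct,.006)[:,:2]*1000).astype(np.float32)))
r=down(PSI,36);print(r.as_matrix(),r.as_euler("xyz"))
tag=np.array([.620,-.0293,.1047]);g=valve_on_rack(tag,-.002,.022)
print(tcp(g,r),tcp(g,r,.1))
print(rel(tcp(g,r,.1),r))
E
```

```text
[219.4914 135.4052] 116 [0.795  0.1493 0.1047]
[264.375  141.0156] 64 [0.7822 0.039  0.1047]
[291.3152 207.2717] 92 [ 0.6208 -0.029   0.1047]
[209.7173 292.7467] 1153 [0.4143 0.1604 0.1047]
((405.6922607421875, 177.90164184570312), (110.94752502441406, 78.94327545166016), 6.844104766845703)
[[-0.8082  0.0445  0.5872]
 [ 0.036   0.999  -0.0261]
 [-0.5878 -0.     -0.809 ]] [-3.1416  0.6283  3.0971]
[ 0.6213 -0.0294  0.0964] [ 0.5625 -0.0267  0.1773]
[ 0.0923 -0.3932  0.2811 -5.0455  4.2437  0.7099]
```

arm_command(series=[0, 0, 0, -0.4, 0.34, 0, 0.7, 0, 0, 0, -0.95, 0.8, 0, 0.7, 0, 0, 0, -1, 0.84, 0, 0.7], force=30)

```text
t: 0.48
eef_pos: [0.3296, -0.4987, 0.2486]
ee_rot: [3.141, 0.0, -2.727]
force: [0.9, -0.6, 0.3]
width: 0.0643
gripper_force: 0.0
```

arm_command(series=[0, 0, 0, -0.45, 0.38, 0, 0.7, 0, 0, 0, -0.9, 0.76, 0, 0.7, 0, 0, 0, -1, 0.84, 0, 0.7])

```text
t: 0.85
eef_pos: [0.3876, -0.3821, 0.2488]
ee_rot: [-3.142, 0.0, -2.726]
force: [-0.2, -0.3, -0.3]
width: 0.0614
gripper_force: 0.0
```

arm_command(series=[0, 0, 0, -0.45, 0.38, 0, 0.7, 0, 0, 0, -0.9, 0.76, 0, 0.7, 0, 0, 0, -1, 0.84, 0, 0.7])

```text
t: 1.23
eef_pos: [0.4456, -0.2654, 0.2486]
ee_rot: [-3.142, 0.0, -2.726]
force: [0.5, -0.2, 0.1]
width: 0.0613
gripper_force: 0.0
```

arm_command(series=[0, 0, 0, -0.45, 0.38, 0, 0.7, 0, 0, 0, -0.8, 0.67, 0, 0.7, 0, 0, 0, -0.8, 0.67, 0, 0.7, 0, 0, 0, -0.8, 0.67, 0, 0.7])

```text
t: 1.72
eef_pos: [0.4907, -0.1743, 0.2483]
ee_rot: [3.141, -0.001, -2.729]
force: [-0.7, -0.9, -0.7]
width: 0.0613
gripper_force: 0.0
```

```bash
python3 - <<'E'
from h import *
r=down(PSI,36);tag=np.array([.6205,-.0291,.1047]);g=valve_on_rack(tag,-.002,.022)
p,_,s=pose();print(s["t"],p,s["force"],s["width"]);print(rel(tcp(g,r,.1),r))
E
```

```text
1.725 [ 0.4907 -0.1743  0.2483] [-0.664  -0.8592 -0.6681] 0.06129253604664411
[ 0.0914 -0.3934  0.2814 -1.2558  1.0636  0.7096]
```

arm_command(series=[0.02, -0.08, 0.06, -0.2, 0.25, 0, 0.7, 0.04, -0.16, 0.11, -0.4, 0.6, 0.1, 0.7, 0.055, -0.24, 0.17, -0.6, 0.9, 0.2, 0.7, 0.07, -0.31, 0.22, -0.8, 1, 0.3, 0.7, 0.091, -0.393, 0.281, -1, 1, 0.5, 0.7, 0.091, -0.393, 0.281, -1, 1, 0.5, 0.7, 0.091, -0.393, 0.281, -1, 1, 0.5, 0.7])

```text
t: 2.6
eef_pos: [0.5796, -0.0513, 0.236]
ee_rot: [3.14, 0.605, 3.097]
force: [1.0, 0.1, 2.8]
width: 0.0615
gripper_force: 0.0
```

```bash
python3 - <<'E'
from h import *
m=arm.camera_model("wrist");im=arm.grab_frame("wrist");cv2.imwrite("pics/w1.png",im)
for c in("green","red"):
    for b in blobs(im,c,60): print(c,b[0],b[1],plane(m,b[0],.1047)[0])
r=down(PSI,36);tag=np.array([.6205,-.0291,.1047]);g=valve_on_rack(tag,-.002,.022)
p,_,s=pose();print(s["t"],p,s["force"]);print(rel(tcp(g,r,.1),r),rel(tcp(g,r),r))
E
```

```text
green [313.1024 158.3585] 1035 [ 0.621  -0.0298  0.1047]
green [358.4115 219.6283] 226 [0.7067 0.0186 0.1047]
green [441.6667 223.6667] 243 [0.7176 0.1055 0.1047]
red [203.5247 158.5161] 1054 [ 0.6172 -0.1195  0.1047]
2.65 [ 0.5818 -0.0498  0.2357] [ 3.3244 -0.8324  0.4933]
[ 0.0005 -0.0152  0.0057  0.4925  0.2286  0.3688] [ 0.0005 -0.0152  0.0057  0.4687  0.2277  1.3685]
```

View pics/w1.png

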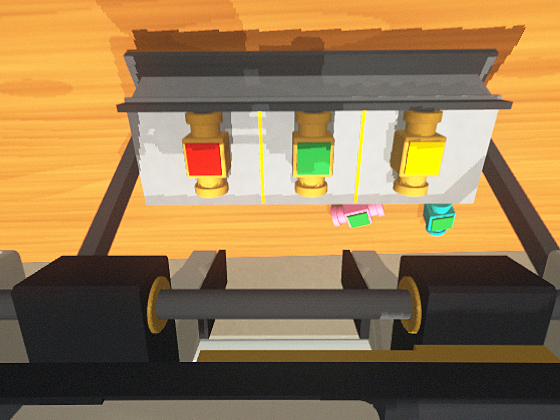

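The wrist view shows green at (313,158), red at (203,158) and yellow at (420,157). The wrist and top cameras agree within 1 mm.

arm_command(series=[0, -0.015, 0.005, 0.3, 0.15, 0.2, 0.7, 0, -0.015, 0.005, 0.48, 0.22, 0.37, 0.7, 0, -0.015, 0.005, 0.48, 0.22, 0.6, 0.7, 0, -0.015, 0.005, 0.48, 0.22, 0.85, 0.7, 0, -0.015, 0.005, 0.48, 0.22, 1, 0.7, 0, -0.015, 0.005, 0.48, 0.22, 1, 0.7])

```text
t: 3.4
eef_pos: [0.5998, -0.0352, 0.1859]
ee_rot: [3.125, 0.525, 3.09]
force: [-0.1, -0.3, 0.0]
width: 0.0613
gripper_force: 0.0
```

```bash
python3 - <<'E'
from h import *
r=down(PSI,36);tag=np.array([.6208,-.0294,.1047]);g=valve_on_rack(tag,-.002,.022)
p,_,s=pose();print(s["t"],p,s["force"]);print(rel(tcp(g,r),r))
E
```

```text
3.4 [ 0.5998 -0.0352  0.1859] [-0.1001 -0.3253  0.0361]
[ 0.0077 -0.066  -0.0044  0.2592  0.0547  0.886 ]
```

```bash
python3 - <<'E'
from h import *
p,r,s=pose();print(s["t"],p,s["ee_rot"],s["q"],s["qd"])
E
```

```text
3.4 [ 0.5998 -0.0352  0.1859] [3.1255 0.5246 3.0898] [-0.0068  0.0416 -1.0035  1.42   -0.0065 -3.0297] [ 0.0075  0.0349  0.005  -0.0007 -0.0001 -0.0013]
```

arm_command(series=[0, 0, 0, 0, 0, 0, 0.7, 0, 0, 0, 0, 0, 0, 0.7])

```text
t: 3.65
eef_pos: [0.5993, -0.0347, 0.1863]
ee_rot: [3.126, 0.525, 3.091]
force: [-0.5, -0.4, -0.3]
width: 0.0611
gripper_force: 0.0
```

```bash
python3 - <<'E'
from h import *
p,r,s=pose();print(s["t"],p,s["ee_rot"],s["q"],s["qd"])
E
```

```text
3.65 [ 0.5993 -0.0347  0.1863] [3.1256 0.5252 3.0905] [-0.0058  0.04   -1.0045  1.4199 -0.0067 -3.0299] [ 0.0006 -0.002  -0.0003 -0.0015 -0.0002  0.0001]
```

arm_command(series=[0, 0.06, 0, 0, 0, -0.1, 0.7, 0, 0.13, 0, 0, 0, -0.2, 0.7, 0, 0.13, 0, 0, 0, -0.2, 0.7, 0, 0.13, 0, 0, 0, -0.2, 0.7, 0, 0.13, 0, 0, 0, -0.2, 0.7])

```text
t: 4.28
eef_pos: [0.5891, -0.0321, 0.2038]
ee_rot: [3.123, 0.319, 3.095]
force: [0.6, -0.3, 0.3]
width: 0.0611
gripper_force: 0.0
```

```bash
python3 - <<'E'
from h import *
p,r,s=pose();print(s["t"],p,s["ee_rot"],s["q"],s["qd"])
tag=np.array([.6208,-.0294,.1047])
for t in(22,26,30):
    r=down(PSI,t);g=valve_on_rack(tag,-.003,.0225);print(t,tcp(g,r),rel(tcp(g,r,.04),r))
E
```

```text
4.275 [ 0.5891 -0.0321  0.2038] [3.1233 0.319  3.0951] [ 0.336   0.0863 -0.5693  0.1735 -0.6185 -2.0768] [ 0.2235  0.0691  0.4442 -1.0604 -0.6073  0.8526]
22 [ 0.6216 -0.0294  0.0967] [ 0.0112 -0.0414 -0.0016  0.0543  0.0285  0.7192]
26 [ 0.6214 -0.0294  0.0966] [ 0.0111 -0.0858 -0.002   0.0842  0.0284  0.7222]
30 [ 0.6212 -0.0294  0.0965] [ 0.0111 -0.1303 -0.0024  0.1138  0.0283  0.7273]
```

arm_command(series=[0.01, -0.03, 0, 0.04, 0.03, 0.2, 0.7, 0.01, -0.06, 0, 0.07, 0.03, 0.4, 0.7, 0.01, -0.06, 0, 0.07, 0.03, 0.4, 0.7, 0.01, -0.06, 0, 0.07, 0.03, 0.4, 0.7, 0.01, -0.06, 0, 0.07, 0.03, 0.4, 0.7])

```text
t: 4.9
eef_pos: [0.5968, -0.0312, 0.1651]
ee_rot: [3.141, 0.417, 3.092]
force: [-0.5, -0.1, -0.3]
width: 0.0614
gripper_force: 0.0
```

```bash
python3 - <<'E'
from h import *
p,r,s=pose();print(s["t"],p,s["ee_rot"],s["q"],s["qd"])
tag=np.array([.6208,-.0294,.1047])
for t in(22,24,26):
    r=down(PSI,t);g=valve_on_rack(tag,-.003,.0225);print(t,tcp(g,r),rel(tcp(g,r,.0),r))
E
```

```text
4.9 [ 0.5968 -0.0312  0.1651] [3.1414 0.4173 3.092 ] [ 0.3266  0.1021 -0.8007  0.503  -0.3136 -2.3995] [-0.0003 -0.0002 -0.0101  0.012   0.0095 -0.0106]
22 [ 0.6216 -0.0294  0.0967] [-0.0012  0.0212 -0.003   0.052   0.0296  0.7249]
24 [ 0.6215 -0.0294  0.0967] [-0.0012 -0.001  -0.003   0.053   0.0296  0.7249]
26 [ 0.6214 -0.0294  0.0966] [-0.0013 -0.0232 -0.0029  0.0541  0.0296  0.7249]
```

arm_command(series=[0, 0, -0.003, 0.05, 0.03, 0.25, 0.7, 0, 0, -0.003, 0.05, 0.03, 0.45, 0.7, 0, 0, -0.003, 0.05, 0.03, 0.6, 0.7, 0, 0, -0.003, 0.05, 0.03, 0.65, 0.7, 0, 0, -0.003, 0.05, 0.03, 0.65, 0.7])

```text
t: 5.52
eef_pos: [0.6196, -0.0318, 0.1093]
ee_rot: [-3.139, 0.403, 3.096]
force: [-1.3, -0.9, -0.9]
width: 0.0614
gripper_force: 0.0
```

```bash
python3 - <<'E'
from h import *
im=arm.grab_frame("wrist");cv2.imwrite("pics/w2.png",im)
p,r,s=pose();print(s["t"],p,s["ee_rot"],s["q"],s["qd"],s["force"])
tag=np.array([.6208,-.0294,.1047])
r=down(PSI,24);g=valve_on_rack(tag,-.003,.0225);print(rel(tcp(g,r,.0),r))
E
```

```text
5.575 [ 0.6197 -0.0316  0.1098] [-3.1398  0.4038  3.0939] [ 0.0181  0.2045 -0.9585  1.3978 -0.028  -3.029 ] [ 0.0233 -0.0119  0.0019 -0.0248  0.0003 -0.0132] [-0.4254  0.7193  0.4023]
[-0.002  -0.0096 -0.0019  0.0359  0.0232  0.127 ]
```

View pics/w2.png

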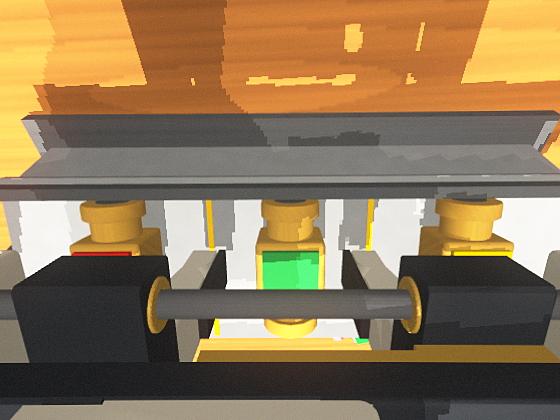

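The wrist view shows the green valve centred between the fingers, with its tag at (291,270). Joint 5 is close to its limit, so I'll reduce the tilt a little.

```bash
python3 - <<'E'
from h import *
tag=np.array([.6208,-.0294,.1047])
for t in (18,20):
  r=down(PSI,t);g=valve_on_rack(tag,-.003,.0225);print(rel(tcp(g,r,.02),r),rel(tcp(g,r,.0),r))
E
```

```text
[-0.0019  0.0571 -0.002   0.0148  0.0227 -0.0721] [-0.0019  0.0571 -0.002   0.0327  0.0232  0.1271]
[-0.0019  0.0348 -0.0019  0.0228  0.0226 -0.0727] [-0.0019  0.0348 -0.0019  0.0338  0.0232  0.127 ]
```

arm_command(series=[-0.002, 0.046, -0.002, 0.02, 0.022, -0.05, 0.7, -0.002, 0.046, -0.002, 0.02, 0.022, -0.05, 0.7, -0.002, 0.046, -0.002, 0.03, 0.022, 0.06, 0.7, -0.002, 0.046, -0.002, 0.03, 0.022, 0.125, 0.7, -0.002, 0.046, -0.002, 0.03, 0.022, 0.125, 0.7, -0.002, 0.046, -0.002, 0.03, 0.022, 0.125, 0.7])

```text
t: 6.32
eef_pos: [0.6213, -0.0271, 0.097]
ee_rot: [3.141, 0.331, 3.101]
force: [0.4, -1.0, -0.0]
width: 0.0615
gripper_force: 0.0
```

```bash
python3 - <<'E'
from h import *
p,r,s=pose();print(s["t"],p,s["ee_rot"],s["q"],s["qd"],s["force"])
tag=np.array([.6208,-.0294,.1047])
r=down(PSI,19);g=valve_on_rack(tag,-.003,.0225);print(rel(tcp(g,r,.0),r))
E
```

```text
6.325 [ 0.6213 -0.0271  0.097 ] [3.1409 0.3311 3.1014] [ 0.3123  0.2636 -0.723   0.3961 -0.2934 -2.2863] [-0.0207 -0.0031 -0.0101  0.0115  0.0047  0.0045] [ 0.4137 -1.0011 -0.0121]
[ 0.0013 -0.0003  0.0026 -0.0046 -0.0228  0.0038]
```

arm_command(series=[0, 0, 0, 0, -0.022, 0.004, 0.7, 0, 0, 0, 0, -0.022, 0.004, 0.3, 0, 0, 0, 0, -0.022, 0.004, 0.2, 0, 0, 0, 0, -0.022, 0.004, 0.2, 0, 0, 0, 0, -0.022, 0.004, 0.2], force=35)

```text
t: 6.95
eef_pos: [0.6209, -0.0303, 0.096]
ee_rot: [3.141, 0.33, 3.101]
force: [0.4, -2.2, 1.7]
width: 0.036
gripper_force: 33.6
```

arm_command(series=[0, 0, 0, 0, 0, -0.1, 0.2, 0, 0, 0, 0, 0, -0.25, 0.2, 0, 0, 0, 0.1, 0, -0.45, 0.2, 0, 0, 0, 0.35, 0, -0.65, 0.2, 0, 0, 0, 0.65, 0, -0.85, 0.2, 0, 0, 0, 0.65, 0, -0.85, 0.2])

```text
t: 7.7
eef_pos: [0.5293, -0.0269, 0.1558]
ee_rot: [3.141, 0.33, 3.101]
force: [0.5, 0.2, -3.6]
width: 0.0358
gripper_force: 33.6
```

```bash
python3 - <<'E'
from h import *
p,r,s=pose();print(s["t"],p,s["ee_rot"],s["q"],s["force"],s["width"],s["gripper_force"])
im=arm.grab_frame("top");m=arm.camera_model("top")
b=[b for b in blobs(im,"green") if b[1]>500][0]
ct=max(cv2.findContours(b[2].astype(np.uint8),0,1)[0],key=cv2.contourArea).reshape(-1,2)
h=cv2.convexHull(ct).reshape(-1,2);q=(plane(m,h,.006)[:,:2]*1000).astype(np.float32);print(cv2.minAreaRect(q),b[1],plane(m,b[0],.006))
cv2.imwrite("pics/top1.png",im)
E
```

```text
7.7 [ 0.5293 -0.0269  0.1558] [3.1407 0.3297 3.1013] [ 0.3991  0.0338 -0.815   0.3259 -0.4419 -2.2857] [ 0.5344  0.1808 -3.5561] 0.03578602862427467 33.627661876380444
((405.43988037109375, 177.95069885253906), (110.97386932373047, 78.71834564208984), 6.945589542388916) 1148 [[0.4059 0.1776 0.006 ]]
```

```bash
cat >> h.py <<'E'
def place(c,yaw,tilt,s,h,lift):
    r=down(yaw,tilt);x=np.array([np.cos(yaw),np.sin(yaw),0]);g=np.array([c[0],c[1],.006+h+lift])+x*s
    return tcp(g,r),r
E
python3 - <<'E'
from h import *
for l in(.09,.001):
    p,r=place((.4056,.1778),.120,-7.1,-.003,.0225,l);print(p,rel(p,r))
E
```

```text
[0.403  0.1775 0.1215] [-0.0099  0.2888 -0.102   1.3974  1.987  -0.1123]
[0.403  0.1775 0.0325] [-0.0099  0.2888 -0.102   1.6863  1.9861  0.7295]
```

arm_command(series=[-0.003, 0.09, -0.03, 0.2, 0.3, -0.03, 0.2, -0.006, 0.18, -0.06, 0.4, 0.6, -0.05, 0.2, -0.01, 0.27, -0.1, 0.6, 0.9, -0.06, 0.2, -0.01, 0.289, -0.102, 0.7, 1, -0.06, 0.2, -0.01, 0.289, -0.102, 0.7, 1, -0.06, 0.2, -0.01, 0.289, -0.102, 0.7, 1, -0.06, 0.2])

```text
t: 8.5
eef_pos: [0.4677, 0.0755, 0.1382]
ee_rot: [-3.141, -0.124, -3.023]
force: [-0.3, 0.2, -2.4]
width: 0.0355
gripper_force: 33.6
```

```bash
python3 - <<'E'
from h import *
for l in(.09,.02,.001):
    p,r=place((.4056,.1778),.120,-7.1,-.003,.0225,l);print(p,rel(p,r))
p,r,s=pose();print(s["q"],p,s["qd"])
E
```

```text
[0.403  0.1775 0.1215] [-0.0004 -0.0003 -0.0006  0.4963  1.0893  0.2294]
[0.403  0.1775 0.0515] [-0.0004 -0.0003 -0.0006  0.4095  1.0899  0.924 ]
[0.403  0.1775 0.0325] [-0.0004 -0.0003 -0.0006  0.3859  1.09    1.1125]
[ 0.5359  0.2079 -0.4603 -0.0582 -1.0175 -1.9542] [0.4677 0.0755 0.1382] [-0.0062 -0.0113 -0.0022 -0.0007 -0.0035  0.0006]
```

arm_command(series=[0, 0, 0, 0.25, 0.5, 0.1, 0.2, 0, 0, 0, 0.45, 0.9, 0.2, 0.2, 0, 0, 0, 0.49, 1, 0.23, 0.2, 0, 0, 0, 0.49, 1, 0.23, 0.2, 0, 0, 0, 0.49, 1, 0.23, 0.2])

```text
t: 9.12
eef_pos: [0.4053, 0.1686, 0.1218]
ee_rot: [-3.141, -0.124, -3.023]
force: [-1.0, 0.3, -1.8]
width: 0.0358
gripper_force: 33.6
```

```bash
python3 - <<'E'
from h import *
for l in(.09,.02,.002):
    p,r=place((.4056,.1778),.120,-7.1,-.003,.0225,l);print(p,rel(p,r))
m=arm.camera_model("wrist");im=arm.grab_frame("wrist");cv2.imwrite("pics/w3.png",im)
p,r,s=pose();print(s["q"],p,s["qd"])
E
```

```text
[0.403  0.1775 0.1215] [-0.0001 -0.0002 -0.0008  0.012   0.0909  0.0051]
[0.403  0.1775 0.0515] [-0.0001 -0.0002 -0.0008 -0.0747  0.0912  0.6997]
[0.403  0.1775 0.0335] [-0.0001 -0.0002 -0.0008 -0.097   0.0912  0.8783]
[ 0.7771  0.172  -0.5405 -0.0925 -0.9591 -2.1725] [0.4053 0.1685 0.1217] [-0.0025  0.0039  0.0014 -0.0028  0.0005 -0.0026]
```

View pics/w3.png

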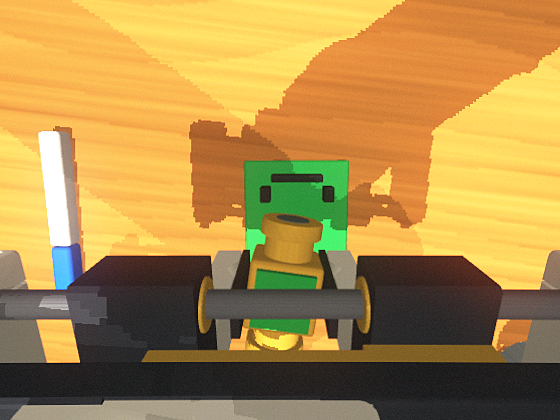

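The valve sits yawed a few degrees in the grip: the tag's left edge runs from (257,270) to (249,328). I'll measure that and compensate with the tool yaw.

```bash
python3 - <<'E'
from h import *
im=cv2.imread("pics/w3.png");m=arm.camera_model("wrist");p,r,s=pose()
k=np.zeros(im.shape[:2],bool);
hsv=cv2.cvtColor(im,cv2.COLOR_BGR2HSV).astype(int)
k[264:340,244:326]=((hsv[...,0]>48)&(hsv[...,0]<85)&(hsv[...,1]>120))[264:340,244:326]
k=cv2.morphologyEx(k.astype(np.uint8),cv2.MORPH_OPEN,np.ones((3,3)))
y,x=np.nonzero(k);pts=np.c_[x,y];print(len(pts),pts.min(0),pts.max(0))
zg=p+r.apply([0,0,.003]);zt=zg[2]+.0105
hull=cv2.convexHull(pts.astype(np.int32)).reshape(-1,2)
q=plane(m,hull,zt);print(q[0],zt)
rc=cv2.minAreaRect((q[:,:2]*1000).astype(np.float32));print(rc,"grasp",zg*1000,"tool heading deg",np.degrees(s["ee_rot"][2])+180)
E
```

```text
1673 [250 269] [316 333]
[0.3991 0.1813 0.1293] 0.12927190700017713
((410.4051208496094, 167.5275421142578), (27.05719566345215, 28.26760482788086), 88.63587188720703) grasp [404.9639 168.5036 118.7719] tool heading deg 6.785006325622533
```

```bash
python3 - <<'E'
from h import *
p,r,s=pose();dz=R.from_euler("z",8.3,degrees=True)
v0=np.array([.4104,.1675,0]);d=dz.apply(p-v0)
for l in(.09,.02,.003):
    t=np.array([.4056,.1778,0])+d;t[2]=.0315+l;print(t,rel(t,dz*r))
E
```

```text
[0.4004 0.1781 0.1215] [ 0.0114 -0.     -0.0915  0.0368  0.1007  0.0071]
[0.4004 0.1781 0.0515] [ 0.0114 -0.     -0.0915 -0.0501  0.101   0.7016]
[0.4004 0.1781 0.0345] [ 0.0114 -0.     -0.0915 -0.0712  0.1011  0.8703]
```

arm_command(series=[0.0114, 0, -0.0915, 0.037, 0.1, 0.007, 0.2, 0.0114, 0, -0.0915, 0.037, 0.1, 0.007, 0.2, 0.0114, 0, -0.0915, 0, 0.1, 0.3, 0.2, 0.0114, 0, -0.0915, -0.04, 0.1, 0.6, 0.2, 0.0114, 0, -0.0915, -0.05, 0.1, 0.7, 0.2, 0.0114, 0, -0.0915, -0.05, 0.1, 0.7, 0.2])

```text
t: 9.93
eef_pos: [0.4, 0.1782, 0.0513]
ee_rot: [-3.14, -0.126, -2.879]
force: [-0.1, -0.5, -1.3]
width: 0.0355
gripper_force: 33.6
```

```bash
python3 - <<'E'
from h import *
m=arm.camera_model("wrist");p,r,s=pose();im=arm.grab_frame("wrist");cv2.imwrite("pics/w4.png",im)
print(s["t"],p,s["ee_rot"],s["q"],s["force"],s["width"])
hsv=cv2.cvtColor(im,cv2.COLOR_BGR2HSV).astype(int);k=np.zeros(im.shape[:2],bool)
k[264:345,230:335]=((hsv[...,0]>48)&(hsv[...,0]<85)&(hsv[...,1]>120))[264:345,230:335]
k=cv2.morphologyEx(k.astype(np.uint8),cv2.MORPH_OPEN,np.ones((3,3)))
n,l,st,c=cv2.connectedComponentsWithStats(k);print(st[1:])
E
```

```text
9.925 [0.4    0.1782 0.0513] [-3.1404 -0.1261 -2.8789] [ 0.8127  0.28   -0.6143 -0.0915 -0.7869 -2.0526] [-0.1469 -0.4548 -1.2544] 0.0355140018555373
[[255 269  62  20 980]
 [250 319  60  15 692]
 [305 325  30  20 267]
 [231 338  14   7  73]]
```

View pics/w4.png

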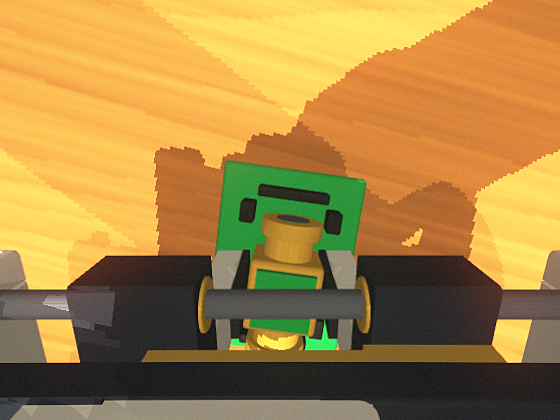

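The valve looks aligned: its flange at (291,235) is midway between the guides at (247,210) and (334,222). Lowering it now.

arm_command(series=[0, 0, 0, -0.012, 0, 0.1, 0.2, 0, 0, 0, -0.02, 0, 0.15, 0.2, 0, 0, 0, -0.021, 0, 0.17, 0.2, 0, 0, 0, -0.021, 0, 0.17, 0.2])

```text
t: 10.48
eef_pos: [0.3998, 0.1787, 0.0342]
ee_rot: [-3.141, -0.125, -2.877]
force: [-1.1, 0.5, -2.6]
width: 0.0355
gripper_force: 33.6
```

arm_command(series=[0, 0, 0, -0.002, 0, 0.02, 0.2, 0, 0, 0, -0.002, 0, 0.02, 0.2])

```text
t: 10.72
eef_pos: [0.3998, 0.1787, 0.0323]
ee_rot: [-3.141, -0.125, -2.877]
force: [0.4, 0.1, -1.9]
width: 0.0356
gripper_force: 33.6
```

arm_command(series=[0, 0, 0, -0.001, 0, 0.01, 0.2, 0, 0, 0, -0.001, 0, 0.01, 0.2])

```text
t: 10.98
eef_pos: [0.3997, 0.1787, 0.0312]
ee_rot: [-3.141, -0.125, -2.877]
force: [-0.2, 0.2, -2.8]
width: 0.0357
gripper_force: 33.6
```

arm_command(series=[0, 0, 0, -0.001, 0, 0.01, 0.2, 0, 0, 0, -0.001, 0, 0.01, 0.2])

```text
t: 11.22
eef_pos: [0.3998, 0.1787, 0.0306]
ee_rot: [-3.141, -0.125, -2.877]
force: [-2.6, -1.2, 3.9]
width: 0.0357
gripper_force: 33.8
```

arm_command(series=[0, 0, 0, 0, 0, 0, 0.42, 0, 0, 0, 0, 0, 0, 0.5, 0, 0, 0, 0, 0, 0, 0.6, 0, 0, 0, 0, 0, 0, 0.65])

```text
t: 11.72
eef_pos: [0.3998, 0.1787, 0.0302]
ee_rot: [-3.141, -0.125, -2.877]
force: [-0.5, 0.4, -0.0]
width: 0.0547
gripper_force: 0.0
```

arm_command(series=[0, 0, 0, 0, 0, -0.15, 0.65, 0, 0, 0, 0, 0, -0.4, 0.65, 0, 0, 0, 0, 0, -0.8, 0.65, 0, 0, 0, 0, 0, -1, 0.65, 0, 0, 0, 0, 0, -1, 0.65])

```text
t: 12.35
eef_pos: [0.4127, 0.1827, 0.1308]
ee_rot: [3.14, -0.122, -2.877]
force: [0.3, 0.7, -0.5]
width: 0.0569
gripper_force: 0.0
```

```bash
python3 - <<'E'
from h import *
m=arm.camera_model("wrist");p,r,s=pose();im=arm.grab_frame("wrist");cv2.imwrite("pics/w5.png",im)
print(s["t"],p,s["ee_rot"],s["q"],s["force"],s["width"])
t=arm.grab_frame("top");cv2.imwrite("pics/top2.png",t);mt=arm.camera_model("top")
for b in blobs(t,"red"): print(b[0],b[1],plane(mt,b[0],.1047)[0])
cv2.imwrite("pics/c5.png",cv2.resize(np.hstack([im[:, 100:460]]),None,fx=1.4,fy=1.4))
E
```

```text
12.35 [0.4127 0.1827 0.1308] [ 3.1402 -0.1219 -2.877 ] [ 0.8     0.1795 -0.511  -0.0759 -0.9859 -2.0611] [ 0.3245  0.6973 -0.5447] 0.05688276086289473
[328.9182 209.4091] 110 [ 0.6172 -0.1188  0.1047]
[346.5224 290.4982] 1363 [ 0.4261 -0.1618  0.1047]
```

View pics/c5.png

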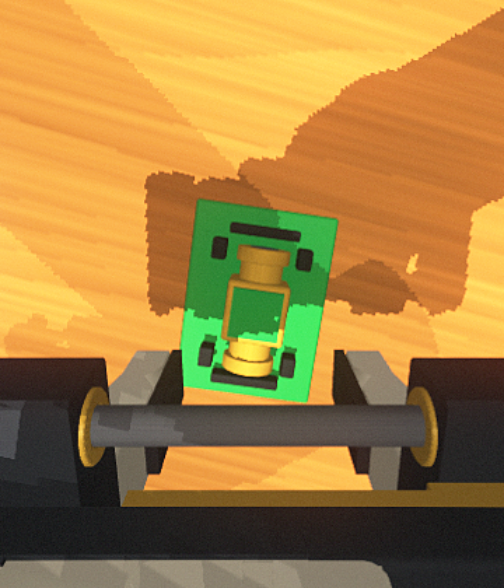

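The green valve lies in its nest between the guides and stops: the tag is at (256,315) in the crop, and both ends are inside the bars at (265,233) and (244,380).

For the outer red valve the gripper body must clear the post. I'll fit the arm kinematics from the logged states to choose a reachable tilt.

```bash
cat > kin.py <<'E'
from h import *
from itertools import product
from scipy.optimize import least_squares
Q=np.array([[-.8699,.3594,.0111,-.0004,-1.2241,-.2881],[-.0058,.04,-1.0045,1.4199,-.0067,-3.0299],[.3266,.1021,-.8007,.503,-.3136,-2.3995],[.0181,.2045,-.9585,1.3978,-.028,-3.029],[.3123,.2636,-.723,.3961,-.2934,-2.2863],[.3991,.0338,-.815,.3259,-.4419,-2.2857],[.5359,.2079,-.4603,-.0582,-1.0175,-1.9542],[.8127,.28,-.6143,-.0915,-.7869,-2.0526],[.8,.1795,-.511,-.0759,-.9859,-2.0611]])
P=np.array([[.2706,-.6179,.2476],[.5993,-.0347,.1863],[.5968,-.0312,.1651],[.6197,-.0316,.1098],[.6213,-.0271,.097],[.5293,-.0269,.1558],[.4677,.0755,.1382],[.4,.1782,.0513],[.4127,.1827,.1308]])
E=np.array([[3.1399,-.0001,-2.7289],[3.1256,.5252,3.0905],[3.1414,.4173,3.092],[-3.1398,.4038,3.0939],[3.1409,.3311,3.1014],[3.1407,.3297,3.1013],[-3.141,-.124,-3.023],[-3.1404,-.1261,-2.8789],[3.1402,-.1219,-2.877]])
RE=R.from_euler("xyz",E)
def chain(q,s4,s6):
    e=lambda a,t:R.from_euler(a,t);r=[e("z",q[0])]
    for a,t in(("y",q[1]),("y",-q[2]),("x",s4*q[3]),("y",-q[4]),("x",s6*q[5])): r.append(r[-1]*e(a,t))
    return r
best=None
for s4,s6 in product((1,-1),(1,-1)):
    T=R.concatenate([chain(q,s4,s6)[-1].inv()*x for q,x in zip(Q,RE)]);err=(T.mean().inv()*T).magnitude().max()
    if best is None or err<best[0]: best=(err,s4,s6,T.mean())
err,s4,s6,T=best
A=np.vstack([np.hstack([r.as_matrix() for r in chain(q,s4,s6)]) for q in Q])
v=np.linalg.lstsq(A,P.ravel(),rcond=1e-3)[0]
def fk(q):
    c=chain(q,s4,s6);return np.hstack([r.as_matrix() for r in c])@v,c[-1]*T
lo=np.array([-3.07,-1.43,-1.02,-3.03,-3.05,-3.03]);hi=np.array([3.07,2.12,1.25,1.67,0,3.03])
def ik(p,r,q0):
    f=lambda q:np.r_[(fk(q)[0]-p)*10,(fk(q)[1].inv()*r).as_rotvec()]
    o=least_squares(f,np.clip(q0,lo+1e-3,hi-1e-3),bounds=(lo,hi));return o.x,np.abs(o.fun).max()
E
python3 - <<'E'
from kin import *
print(err,s4,s6,np.abs(A@v-P.ravel()).max()*1000,v.reshape(-1,3))
tag=np.array([.6172,-.1192,.1047])
for t in(18,22,24,26,28,30,33):
  for b in(0,.04):
    r=down(PSI,t);g=valve_on_rack(tag,-.005,.028);p=tcp(g,r,b)
    S=[ik(p,r,q0) for q0 in(Q[4],Q[3],[.2,.2,-.8,-2.8,-.3,1.4],[-.3,.2,-.8,-1.2,-.1,-.4],[-.2,.2,-.8,-2,-.1,.4])]
    o=min(S,key=lambda x:x[1]);print(t,b,o)
E
```

```text
0.0005621862918307526 -1 -1 0.04546112499992372 [[ 0.0001  0.      0.1989]
 [ 0.      0.      0.6016]
 [ 0.2318  0.     -0.0002]
 [ 0.2318 -0.0959  0.0001]
 [ 0.178  -0.0959 -0.0001]
 [ 0.178   0.     -0.    ]]
18 0 (array([ 0.1523,  0.2738, -0.6089,  0.1619, -0.3842, -1.9085]), np.float64(1.942890293094024e-15))
18 0.04 (array([ 0.159 ,  0.2044, -0.5835,  0.1361, -0.4786, -1.8855]), np.float64(1.1102230246251565e-15))
22 0 (array([ 0.1463,  0.2513, -0.7266,  0.3218, -0.2266, -2.0621]), np.float64(3.3565511481370436e-11))
22 0.04 (array([ 0.1633,  0.1765, -0.6852,  0.2331, -0.3412, -1.9839]), np.float64(1.6653345369377348e-15))
24 0 (array([ 0.0621,  0.2344, -0.875 ,  0.7375, -0.0624, -2.4048]), np.float64(0.001544510117633295))
24 0.04 (array([ 0.158 ,  0.1636, -0.7509,  0.3261, -0.2582, -2.0722]), np.float64(4.85722573273506e-15))
26 0 (array([ 0.0834,  0.2353, -0.8526,  0.6054, -0.0602, -2.2912]), np.float64(0.019631310370433364))
26 0.04 (array([ 0.1225,  0.1499, -0.8513,  0.5428, -0.1415, -2.2595]), np.float64(2.123301534595612e-14))
28 0 (array([ 0.0997,  0.236 , -0.8281,  0.4658, -0.0532, -2.1647]), np.float64(0.04010716671813666))
28 0.04 (array([ 0.0463,  0.1414, -0.9281,  0.7877, -0.041 , -2.4388]), np.float64(0.015633942939513916))
30 0 (array([ 0.1109,  0.2366, -0.8019,  0.3176, -0.0407, -2.0241]), np.float64(0.06087907136169449))
30 0.04 (array([ 0.0764,  0.1416, -0.9052,  0.6306, -0.0404, -2.307 ]), np.float64(0.03332131429000155))
33 0 (array([ 0.1186,  0.2374, -0.7604,  0.0775, -0.0113, -1.7858]), np.float64(0.08576517863292796))
33 0.04 (array([ 0.1103,  0.1424, -0.8605,  0.3623, -0.03  , -2.0645]), np.float64(0.06886350703797252))
```

```bash
python3 - <<'E'
from kin import *
rng=np.random.default_rng(0);tag=np.array([.6172,-.1192,.1047])
for t in(23,26,30,34,38):
    r=down(PSI,t);p=tcp(valve_on_rack(tag,-.005,.028),r)
    sol={}
    for i in range(25):
        q,e=ik(p,r,rng.uniform([-1,-.5,-1,-3,-1.5,-3],[1,.8,.2,1.6,-.05,3]))
        if e<2e-2: sol[tuple(np.round(q,1))]=(round(e,4),np.round(q,2))
    print(t,*sol.values(),sep="\n  ")
E
```

```text
23
  (np.float64(0.0), array([ 0.13,  0.25, -0.77,  0.42, -0.17, -2.15]))
26
  (np.float64(0.0196), array([ 0.08,  0.24, -0.85,  0.61, -0.06, -2.29]))
30
34
38
```

```bash
python3 - <<'E'
from kin import *
tag=np.array([.6172,-.1192,.1047]);r=down(PSI,23);g=valve_on_rack(tag,-.007,.028)
for b in(.1,.08,0): p=tcp(g,r,b);print(p,rel(p,r),ik(p,r,Q[4]))
E
```

```text
[ 0.5729 -0.1172  0.1919] [ 0.0273 -0.3327  0.1968 -0.6937 -3.3083 -0.7211] (array([ 0.1826,  0.058 , -0.6689,  0.1997, -0.4597, -1.9598]), np.float64(4.580107126894716e-12))
[ 0.5807 -0.1176  0.1735] [ 0.0273 -0.3327  0.1968 -0.7906 -3.332  -0.5477] (array([ 0.1766,  0.094 , -0.6858,  0.2182, -0.4071, -1.9756]), np.float64(3.668055442718198e-13))
[ 0.6119 -0.119   0.0999] [ 0.0273 -0.3327  0.1968 -1.1781 -3.4268  0.1457] (array([ 0.1313,  0.2436, -0.7844,  0.4376, -0.162 , -2.1655]), np.float64(3.3306690738754696e-15))
```

arm_command(series=[0, 0, 0, 0, -0.4, -0.25, 0.7, 0, 0, 0, -0.1, -0.9, -0.4, 0.7, 0, 0, 0, -0.1, -1, -0.4, 0.7])

```text
t: 12.82
eef_pos: [0.4529, 0.0875, 0.1676]
ee_rot: [-3.141, -0.126, -2.88]
force: [-0.0, -0.4, -1.0]
width: 0.0613
gripper_force: 0.0
```

arm_command(series=[0, 0, 0, -0.1, -0.5, -0.15, 0.7, 0, 0, 0, -0.2, -1, -0.3, 0.7, 0, 0, 0, -0.2, -1, -0.3, 0.7])

```text
t: 13.2
eef_pos: [0.5019, -0.0031, 0.1944]
ee_rot: [-3.141, -0.126, -2.881]
force: [-0.4, 0.8, -0.2]
width: 0.061
gripper_force: 0.0
```

```bash
python3 - <<'E'
from h import *
tag=np.array([.6172,-.1192,.1047]);r=down(PSI,23);g=valve_on_rack(tag,-.007,.028)
p=tcp(g,r,.1);print(p,rel(p,r))
E
```

```text
[ 0.5729 -0.1172  0.1919] [ 0.0265 -0.3332  0.1949 -0.3921 -1.2861 -0.0241]
```

arm_command(series=[0.006, -0.08, 0.045, -0.1, -0.3, 0, 0.7, 0.012, -0.16, 0.09, -0.2, -0.6, 0, 0.7, 0.02, -0.24, 0.14, -0.3, -0.9, 0, 0.7, 0.0265, -0.33, 0.195, -0.39, -1, -0.02, 0.7, 0.0265, -0.333, 0.195, -0.39, -1, -0.02, 0.7, 0.0265, -0.333, 0.195, -0.39, -1, -0.02, 0.7, 0.0265, -0.333, 0.195, -0.39, -1, -0.02, 0.7])

```text
t: 14.08
eef_pos: [0.5664, -0.0865, 0.1931]
ee_rot: [3.141, 0.402, 3.102]
force: [0.5, 0.6, 0.1]
width: 0.0611
gripper_force: 0.0
```

```bash
cat >> h.py <<'E'
def tagrect(im,m,col,o,n,roi=None,xax=None,amin=300):
    """tag outline on the plane through o with normal n: rect in plane axes (u along xax, w = n x u), plus 3D centre"""
    u=xax-n*(xax@n);u/=np.linalg.norm(u);w=np.cross(n,u);out=[]
    for b in blobs(im,col,amin):
        ct=max(cv2.findContours(b[2].astype(np.uint8),0,1)[0],key=cv2.contourArea).reshape(-1,2)
        c,d=rays(m,ct);q=c+d*(((o-c)@n)/(d@n))[:,None]
        rc=cv2.minAreaRect((np.c_[(q-o)@u,(q-o)@w]*1000).astype(np.float32))
        out.append((b[0],b[1],rc,o+u*rc[0][0]/1000+w*rc[0][1]/1000))
    return out
E
python3 - <<'E'
from h import *
m=arm.camera_model("wrist");p,r0,s=pose();im=arm.grab_frame("wrist");cv2.imwrite("pics/w6.png",im)
print(s["t"],p,s["ee_rot"])
tag=np.array([.6172,-.1192,.1047]);a=np.radians(26);Z=R.from_euler("z",PSI)
n=Z.apply([-np.sin(a),0,np.cos(a)]);u=Z.apply([np.cos(a),0,np.sin(a)])
for c in("red","yellow"):
    for x in tagrect(im,m,c,tag,n,xax=u): print(c,x)
r=down(PSI,23);g=valve_on_rack(tag,-.007,.028);print(rel(tcp(g,r,.1),r))
E
```

```text
14.075 [ 0.5664 -0.0865  0.1931] [3.1412 0.4018 3.102 ]
red (array([164.4178,   3.2519]), np.int32(675), ((-158.52734375, -60.63240432739258), (5.852943420410156, 74.16989135742188), 0.4259904623031616), array([ 0.4722, -0.1734,  0.0352]))
red (array([245.359 , 233.8683]), np.int32(1131), ((0.3089790344238281, -0.4892091751098633), (26.261802673339844, 26.68587875366211), 0.16235694289207458), array([ 0.6175, -0.1197,  0.1048]))
yellow (array([300.4903, 231.3968]), np.int32(310), ((-0.2963905334472656, 42.802154541015625), (75.37516021728516, 2.3720741271972656), 0.8645829558372498), array([ 0.6188, -0.0764,  0.1046]))
yellow (array([474.4067, 235.1349]), np.int32(1431), ((0.9597034454345703, 178.16627502441406), (30.380544662475586, 32.32362365722656), 0.26508206129074097), array([0.626 , 0.0588, 0.1051]))
yellow (array([248.9483, 247.4631]), np.int32(406), ((6.425168991088867, -0.3000659942626953), (32.28940963745117, 36.06622314453125), 88.6218490600586), array([ 0.623 , -0.1198,  0.1075]))
[ 0.0014  0.0003  0.0026 -0.0682 -0.3032  0.0402]
```

The red tag at (245,234) lies square to the rack, 0.2° off my assumed yaw. Approaching it with a 23° tilt.

arm_command(series=[0.001, 0, 0.0026, -0.04, -0.15, 0.03, 0.7, 0.001, 0, 0.0026, -0.068, -0.306, 0.04, 0.7, 0.001, 0, 0.0026, -0.068, -0.306, 0.25, 0.7, 0.001, 0, 0.0026, -0.068, -0.306, 0.5, 0.7, 0.001, 0, 0.0026, -0.068, -0.306, 0.7, 0.7, 0.001, 0, 0.0026, -0.068, -0.306, 0.7, 0.7, 0.001, 0, 0.0026, -0.068, -0.306, 0.7, 0.7])

```text
t: 15.0
eef_pos: [0.5978, -0.1192, 0.1312]
ee_rot: [3.141, 0.402, 3.096]
force: [-0.3, 0.6, 0.9]
width: 0.0616
gripper_force: 0.0
```

```bash
python3 - <<'E'
from h import *
tag=np.array([.6175,-.1196,.1048]);r=down(PSI,23);g=valve_on_rack(tag,-.007,.028)
p,_,s=pose();print(s["q"],s["force"],p,rel(tcp(g,r),r))
m=arm.camera_model("wrist");im=arm.grab_frame("wrist");cv2.imwrite("pics/w7.png",im)
E
```

```text
[ 0.158   0.1786 -0.7303  0.2898 -0.2781 -2.0378] [-0.2718  0.6405  0.8632] [ 0.5978 -0.1192  0.1312] [ 0.0002  0.0005 -0.0006 -0.0111  0.0043  0.3435]
```

arm_command(series=[0, 0, 0, -0.01, 0.004, 0.1, 0.7, 0, 0, 0, -0.01, 0.004, 0.2, 0.7, 0, 0, 0, -0.01, 0.004, 0.2, 0.7])

```text
t: 15.42
eef_pos: [0.6054, -0.1195, 0.1114]
ee_rot: [3.141, 0.4, 3.096]
force: [0.5, -0.2, -0.3]
width: 0.061
gripper_force: 0.0
```

arm_command(series=[0, 0, 0, 0, 0, 0.07, 0.7, 0, 0, 0, 0, 0, 0.14, 0.7, 0, 0, 0, 0, 0, 0.14, 0.7, 0, 0, 0, 0, 0, 0.14, 0.7])

```text
t: 15.92
eef_pos: [0.6115, -0.1196, 0.0998]
ee_rot: [3.141, 0.402, 3.095]
force: [0.4, 1.0, 0.3]
width: 0.0612
gripper_force: 0.0
```

```bash
python3 - <<'E'
from h import *
tag=np.array([.6175,-.1196,.1048]);r=down(PSI,23);g=valve_on_rack(tag,-.007,.028)
p,_,s=pose();print(s["t"],s["q"],s["force"],p,rel(tcp(g,r),r))
E
```

```text
15.925 [ 0.1298  0.2432 -0.7859  0.4381 -0.1601 -2.1661] [0.3558 0.9769 0.314 ] [ 0.6115 -0.1196  0.0998] [ 0.0002  0.0004 -0.001  -0.0079  0.0026  0.0008]
```

On target with no contact. Closing, then lifting.

arm_command(series=[0, 0, 0, 0, 0, 0, 0.42, 0, 0, 0, 0, 0, 0, 0.2, 0, 0, 0, 0, 0, 0, 0.2, 0, 0, 0, 0, 0, 0, 0.2, 0, 0, 0, 0, 0, 0, 0.2], force=35)

```text
t: 16.55
eef_pos: [0.6116, -0.1194, 0.0999]
ee_rot: [3.141, 0.402, 3.096]
force: [-0.6, -0.1, 1.4]
width: 0.0338
gripper_force: 35.0
```

arm_command(series=[0, 0, 0, 0, 0, -0.1, 0.2, 0, 0, 0, 0, 0, -0.25, 0.2, 0, 0, 0, 0.1, 0, -0.45, 0.2, 0, 0, 0, 0.35, 0, -0.65, 0.2, 0, 0, 0, 0.65, 0, -0.85, 0.2, 0, 0, 0, 0.65, 0, -0.85, 0.2, 0, 0, 0, 0.65, 0, -0.85, 0.2])

```text
t: 17.42
eef_pos: [0.5184, -0.1153, 0.1525]
ee_rot: [3.141, 0.402, 3.096]
force: [-0.7, -0.3, -4.8]
width: 0.0332
gripper_force: 35.0
```

```bash
python3 - <<'E'
from h import *
p,r0,s=pose();print(s["t"],s["q"],s["force"],s["width"],p,s["ee_rot"])
# nest is at x .4188,y -.1772, heading -6.8 deg; valve tilt rel. tool 3 deg
for l in(.09,.02):
    q,r=place((.4188,-.1772),np.radians(-6.8),-3,-.007,.028,l);print(q,rel(q,r))
E
```

```text
17.425 [ 0.2003  0.0158 -0.8654  0.3123 -0.3125 -2.0961] [-0.6826 -0.3406 -4.8022] 0.03318783598412865 [ 0.5184 -0.1153  0.1525] [3.1407 0.402  3.0958]
[ 0.412  -0.1764  0.127 ] [ 0.0087  0.2891  0.0462  1.0526 -0.659  -0.171 ]
[ 0.412  -0.1764  0.057 ] [ 0.0087  0.2891  0.0462  1.3265 -0.6596  0.4732]
```

Gripped flat at 33 mm. Moving above the red nest.

arm_command(series=[0.003, 0.09, 0.015, 0.3, -0.2, -0.06, 0.2, 0.006, 0.18, 0.03, 0.6, -0.4, -0.12, 0.2, 0.009, 0.27, 0.045, 0.9, -0.6, -0.16, 0.2, 0.0087, 0.289, 0.046, 1, -0.66, -0.17, 0.2, 0.0087, 0.289, 0.046, 1, -0.66, -0.17, 0.2, 0.0087, 0.289, 0.046, 1, -0.66, -0.17, 0.2, 0.0087, 0.289, 0.046, 1, -0.66, -0.17, 0.2])

```text
t: 18.3
eef_pos: [0.4172, -0.1763, 0.1293]
ee_rot: [3.142, -0.05, 3.024]
force: [-0.3, 0.0, -3.6]
width: 0.0338
gripper_force: 35.0
```

```bash
python3 - <<'E'
from h import *
p,r0,s=pose();print(s["t"],s["force"],p,s["ee_rot"])
m=arm.camera_model("wrist");im=arm.grab_frame("wrist");cv2.imwrite("pics/w8.png",im)
g=p+r0.apply([0,0,.003]);o=g+[0,0,.005];y=np.radians(-6.8);u=np.array([np.cos(y),np.sin(y),0])
for x in tagrect(im,m,"red",o,np.array([0,0,1.]),xax=u,amin=150):print(x)
for l in(.02,.003):
    q,r=place((.4188,-.1772),y,-3,-.007,.028,l);print(q,rel(q,r))
E
```

```text
18.3 [-0.3216  0.0027 -3.5833] [ 0.4172 -0.1763  0.1293] [ 3.1415 -0.0503  3.024 ]
(array([282.2185, 193.2528]), np.int32(7793), ((-33.92355728149414, -1.356588363647461), (58.23052215576172, 43.77046585083008), 0.15922416746616364), array([ 0.3832, -0.1736,  0.1313]))
(array([283.5279, 280.9899]), np.int32(987), ((-2.974055290222168, -1.0258398056030273), (8.573112487792969, 26.60807228088379), 0.02494337595999241), array([ 0.414 , -0.1769,  0.1313]))
(array([283.57  , 322.0102]), np.int32(393), ((18.636030197143555, -0.9762659072875977), (26.447391510009766, 3.7714755535125732), 88.87589263916016), array([ 0.4355, -0.1794,  0.1313]))
[ 0.412  -0.1764  0.057 ] [ 0.      0.0012  0.0007  0.015  -0.0069  0.7253]
[ 0.412  -0.1764  0.04  ] [ 0.      0.0012  0.0007  0.0064 -0.007   0.8951]
```

View pics/w8.png

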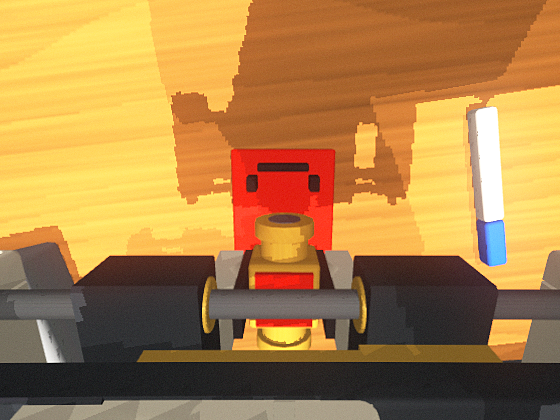

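The red valve is straight in the grip: its tag, at (284,300), is square to the nest plate. Descending.

arm_command(series=[0, 0.001, 0, 0.03, 0, 0.25, 0.2, 0, 0.001, 0, 0.02, 0, 0.5, 0.2, 0, 0.001, 0, 0.015, 0, 0.7, 0.2, 0, 0.001, 0, 0.01, 0, 0.8, 0.2, 0, 0.001, 0, 0.007, 0, 0.87, 0.2, 0, 0.001, 0, 0.007, 0, 0.89, 0.2, 0, 0.001, 0, 0.007, 0, 0.89, 0.2])

```text
t: 19.23
eef_pos: [0.412, -0.1761, 0.0405]
ee_rot: [3.142, -0.053, 3.023]
force: [0.0, -0.7, -3.7]
width: 0.0336
gripper_force: 35.0
```

arm_command(series=[0, 0, 0, -0.001, 0, 0.02, 0.2, 0, 0, 0, -0.001, 0, 0.02, 0.2])

```text
t: 19.48
eef_pos: [0.4117, -0.1761, 0.0383]
ee_rot: [3.141, -0.053, 3.023]
force: [-0.2, -0.0, -3.5]
width: 0.0337
gripper_force: 35.0
```

arm_command(series=[0, 0, 0, 0, 0, 0.01, 0.2, 0, 0, 0, 0, 0, 0.01, 0.2])

```text
t: 19.73
eef_pos: [0.4115, -0.1761, 0.0371]
ee_rot: [3.142, -0.054, 3.023]
force: [-0.6, -0.3, -3.6]
width: 0.0339
gripper_force: 35.0
```

arm_command(series=[0, 0, 0, 0, 0, 0.007, 0.2, 0, 0, 0, 0, 0, 0.007, 0.2])

```text
t: 19.98
eef_pos: [0.4116, -0.176, 0.0368]
ee_rot: [-3.142, -0.054, 3.023]
force: [-2.2, 2.6, 5.0]
width: 0.0336
gripper_force: 35.0
```

arm_command(series=[0, 0, 0, 0, 0, 0.005, 0.2, 0, 0, 0, 0, 0, 0.005, 0.2])

```text
t: 20.23
eef_pos: [0.4116, -0.176, 0.0368]
ee_rot: [-3.141, -0.053, 3.024]
force: [-5.1, 3.1, 12.6]
width: 0.0339
gripper_force: 35.0
```

Contact is firm, so I release and retreat.

arm_command(series=[0, 0, 0, 0, 0, 0, 0.42, 0, 0, 0, 0, 0, 0, 0.5, 0, 0, 0, 0, 0, 0, 0.6, 0, 0, 0, 0, 0, 0, 0.65])

```text
t: 20.72
eef_pos: [0.4115, -0.1761, 0.0358]
ee_rot: [-3.142, -0.054, 3.023]
force: [-0.5, 0.7, -0.6]
width: 0.055
gripper_force: 0.0
```

arm_command(series=[0, 0, 0, 0, 0, -0.15, 0.65, 0, 0, 0, 0, 0, -0.4, 0.65, 0, 0, 0, 0, 0, -0.8, 0.65, 0, 0, 0, 0, 0, -1, 0.65, 0, 0, 0, 0, 0, -1, 0.65, 0, 0, 0, 0, 0, -1, 0.65])

```text
t: 21.48
eef_pos: [0.4163, -0.1766, 0.1351]
ee_rot: [3.141, -0.055, 3.023]
force: [0.5, 0.6, -0.2]
width: 0.0567
gripper_force: 0.0
```

```bash
python3 - <<'E'
from h import *
p,r,s=pose();print(s["t"],p,s["force"],s["width"])
w=arm.grab_frame("wrist");t=arm.grab_frame("top");sd=arm.grab_frame("side")
a=cv2.resize(w[:,140:440],(400,560));b=cv2.resize(t[110:320,100:450],(400,240));c=cv2.resize(sd[90:400,160:400],(400,320))
cv2.imwrite("pics/fin.png",np.hstack([a,np.vstack([b,c])[:560]]))
E
```

```text
21.475 [ 0.4163 -0.1766  0.1351] [ 0.5054  0.5751 -0.1965] 0.05667725378206284
```

View pics/fin.png

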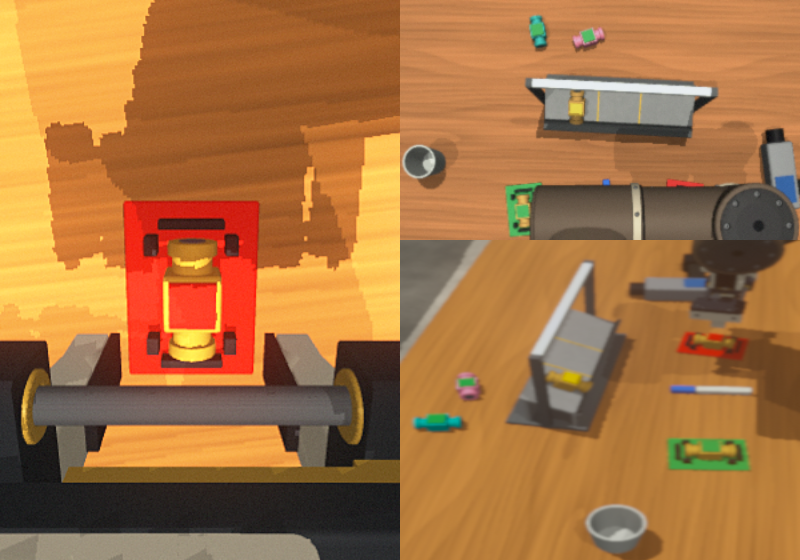

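The final picture shows the red valve seated between its guides at (192,300) and the green valve in its nest at (708,452). The yellow valve is still on the rack at (570,380), the bystanders are unmoved, and the gripper is clear of everything.

```bash
python3 -c "
from station import arm
print(arm.job_done())"
```

```text
the job is handed in; nothing more can be done
None
```

The green-tagged and red-tagged valves lie flat, tag up, in their matching nests, the yellow one is still on the rack, and the job was handed in at about 21.6 s of the 61 s allowed.

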